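# Pack the malachite slab into the display rack and close the end stop

### The job

Stand the tall rectangular malachite slab upright on the wooden display rack, in line with the brown banded agate slab that is already there, in the gap between the agate and the sliding end stop, and let go of it. Then push the end stop along the rack until both slabs are packed snug, upright and square, against the fixed end wall.

Things in the scene. Friction and masses are not known exactly. Their poses are not given: they have to be found in the camera images.
- malachite_mid (a point): Centre (half-way up) of the slab to pack: a loose upright rectangular plate of green banded malachite, 50 mm wide (its x), 24 mm thick (its y), 75 mm high (its z), about 0.32 kg. Near it stand two loose lookalikes of the same stone, not to be packed: a squat slab only 42 mm high and a round tapering tower with a pointed top. The three trade places.
- agate_mid (a point): Centre (half-way up) of the brown and cream banded agate slab, loose, about 0.23 kg, same size and axes as the malachite slab (50 x 24 x 75 mm), standing on the rack's base 1 to 10 mm short of the end wall.
- rack: Fixed wooden rack. Origin: centre of its underside, on the shelf; y runs along it to the end wall, z up. Base 90 (x) by 260 (y) mm, 12 mm thick: slabs stand on it at z = 12 mm, their width along rack x, centred on x = 0. Both long sides are open. End wall at the +y end: inner face at y = 115 mm, 80 mm wide, top at z = 92 mm.
- stop (a joint): Sliding dark walnut block on the rack, 50 mm wide (rack x), 40 mm long (y), z = 13 to 77 mm, at rack x = 0. Value: travel in m towards the wall; inner face at rack y = value - 0.040, outer face (to push) at value - 0.080. Starts at 0 to 0.03; 0.107 = both slabs packed solid. No spring, stays put. Slides with 2 N alone, up to 9 N pushing slabs, then stops hard.
There are look-alikes about, which are no part of the job. What is shaped like the part that bears malachite_mid but blue or orange is not meant.

How it is judged:
By the outcome, as a careful person would: the job done as asked, in the order asked, and still so for the second after the job is handed in, with the robot touching nothing.
It also fails if it takes over 45 s, if anything falls off the work surface, if the arm or the gripper's body presses on something with over 40 N, if the wrist force passes 120 N, or if a joint passes its speed limit or range.

### The arm

A 6-joint arm with a two-finger parallel gripper is mounted at the origin on the work surface. World frame = base frame: x ahead of the robot, y to its left, z up, the work surface at z = 0. Lengths are in mm, angles in rad, forces in N, time in s.
With the tool pointing down it reaches from about 300 to 875 mm from the base axis. Payload 6.4 kg.
Tool frame: the origin (TCP) lies on the centre line of the jaws, within the pads' length; the fingertips stand 17 mm ahead of it and the grasp point (between the pads) lies 2 mm behind it; z points along the fingers, y is the line along which they close (so a half turn about z gives the same grasp; the last joint's range is limited). The gripper opens to 88 mm and grips with 3 to 60 N. Pads are 18 mm wide; open, the fingers measure 123 mm over their backs; the gripper's body (75 mm by 187 mm) begins 45 mm behind the grasp point.
Start: joints at [1.091, 0.181, 1.607, -0, 1.354, -0.206], TCP at [155.463, 553.6, 255.714] pointing down, gripper open.
Joint ranges: [-2.99, 2.99], [-0.89, 2.07], [0.3, 2.58], [-1.14, 4.28], [0, 2.63], [-3.12, 3.12]. Speed limits (rad/s): [2.57, 2.57, 3.01, 3.14, 3.14, 3.14].

### API

Orientations are given as a rotation vector (axis times angle).
In Python, from cell import env gives the robot as it stands.
- The arm moves only by the tool jog_arm, never from a script. Its argument "deltas" is a list of rows, each a list of 2 entries, a list of its own where there are three numbers: the shift along the world's x, y, z in mm, then the turn, a rotation vector about the world's x, y, z in degrees. In form: [[[tx, ty, tz], [ax, ay, az]], ...]. A call has 1 to 20 rows; each row is the pose to reach, as a shift and turn from the pose commanded when the call began; what a row does not reach only later rows make up. A row lasts 1/8 s, in which the tool goes at most 62.5 mm and 10.7 degrees, less where a joint would pass 70% of its speed; a pose out of reach is approached as far as the arm can. A call with a gripper value outside its range is refused whole. "fingers" is the finger opening in mm, from 0 to 88.1, set as the call begins (left out, the last holds). The fingers move at their own pace and stop on an object; the grip force is fixed at half the most. Time passes only in rows, so rows that repeat a pose let the fingers close. It gives the time, the measured TCP pose, the force, the opening and the grip force at its end, in the units of the state.
- env.get_state(): the state, without advancing time (a new reading comes with each control period).
- env.camera(name): name is "side" or "top"; returns the picture (480x640x3 uint8, red, green, blue); there is no depth.
- env.get_calibration(name): a dict with "fov_y" (degrees; the focal length in pixels is half the picture's height over the tangent of half this angle, whatever the lens; pixels are square), "cx", "cy" (the principal point, pixels), "R" (3x3) and "t" (3): a world point X has camera coordinates R X + t. Camera axes: x right, y down, z forward; pixel columns grow to the right and rows downward; lengths in mm; the calibration is good to about 2 mm. A picture is of the moment at which its call begins. get_calibration takes no time and is no camera call.
- env.close_job(): hands the job in; it is judged then, once.
Trained networks look in the newest picture that a camera, given by its name, has taken for a name from the list of things; names that differ only in an ending like _2 or _b are one class to them, and where a whole thing is asked for, a point or a joint stands for the part that bears it (a point fixed in the world has none). Each returns a list of dicts, best first, with "p" (0 to 1); they miss things now and then, are a little off and sometimes report something else, mostly with a low value. They report only what shows in the picture. A call takes as long as a camera call. They do not tell look-alikes from the thing itself.
- env.boxes_of(camera, name): "box" ([centre column, centre row, width, height] in pixels, round what is visible of it).
- env.cut_out(camera, name): "mask" (480x640 bool, what is visible of it) and "box" ([centre column, centre row, width, height] in pixels, round what is visible of it).
- env.place_of(camera, name): "point" ([column, row] in pixels: a listed point, or the origin of a listed thing).
The state is a dict: "time": time; "joint_positions": joint angles; "qvel": joint speeds; "joint_efforts": joint torques, N m; "position": TCP position; "tool_rot": TCP orientation; "wrist_force": force on the tool from outside, world axes, zero at the start; "moment": the same for the moment, N m; "width": opening from 0.0 (shut) to 1.0 (fully open); "finger_force": force on a finger pad.
Only numpy, scipy, OpenCV 4.12 (cv2) and the standard library are available. Lean on these libraries where they do the work, as an engineer would, in place of code of your own. Each camera call takes 0.05 s, during which the arm holds its last target. There are 200 camera calls.

## Working session

There is one attempt and no reset: what is moved stays moved. The work goes in short steps, Python scripts to look and compute and a tool call to move; the robot and the scene stay as the last step left them, time stands still between calls to the robot, and variables do not carry over. Pictures are saved under pics/ and viewed, at most 10 in all, crops included, and the job is handed in when it is done.

Besides the shell and the picture viewer there is one more tool, called after "Emit:" by a JSON object that holds its "fn" and its "kwargs". jog_arm: Moves the arm, as the interface text tells. Its arguments: {"type":"object","properties":{"deltas":{"type":"array"},"fingers":{"type":"number"}},"required":["deltas"]}

```bash
mkdir -p pics
cat > h.py <<'E'
import numpy as np, cv2
from cell import env
def snap(n,f):
    im=env.camera(n); cv2.imwrite('pics/'+f,cv2.cvtColor(im,cv2.COLOR_RGB2BGR)); return im
def K(n):
    c=env.get_calibration(n); f=240/np.tan(np.radians(c['fov_y'])/2)
    return f,c['cx'],c['cy'],np.array(c['R']),np.array(c['t']).ravel()
def proj(n,X):
    f,cx,cy,R,t=K(n); p=np.atleast_2d(X)@R.T+t
    return np.c_[f*p[:,0]/p[:,2]+cx,f*p[:,1]/p[:,2]+cy]
def onz(n,uv,z):
    f,cx,cy,R,t=K(n); o=-R.T@t; d=R.T@np.array([(uv[0]-cx)/f,(uv[1]-cy)/f,1]); return o+d*(z-o[2])/d[2]
def tri(a,ua,b,ub):
    A=[];B=[]
    for n,uv in((a,ua),(b,ub)):
        f,cx,cy,R,t=K(n); o=-R.T@t; d=R.T@np.array([(uv[0]-cx)/f,(uv[1]-cy)/f,1]); d/=np.linalg.norm(d)
        P=np.eye(3)-np.outer(d,d); A.append(P);B.append(P@o)
    return np.linalg.solve(sum(A),sum(B))
E
python3 - <<'E'
from h import *
for n in('top','side'):
    snap(n,n+'1.png'); print(env.get_calibration(n))
    for k in('malachite_mid','agate_mid','rack','stop'):
        print(n,k,[(np.round(r['point'],1).tolist(),round(r['p'],2)) for r in env.place_of(n,k)][:5],[(np.round(r['box'],0).tolist(),round(r['p'],2)) for r in env.boxes_of(n,k)][:5])
print(env.get_state())
E
```

```text
{'fov_y': 48.91621385059848, 'cx': 314.76323008584075, 'cy': 243.81369023937768, 'R': array([[ 0.00906758, -0.99970629,  0.0224747 ],
       [-0.9921564 , -0.01179679, -0.12444482],
       [ 0.1246734 , -0.02117001, -0.99197196]]), 't': array([ -20.77677724,  584.06949931, 1128.83043599])}
top malachite_mid [([408.9, 231.6], 0.94), ([371.3, 219.6], 0.73), ([358.8, 174.4], 0.73), ([329.9, 226.2], 0.6)] [([373.0, 218.0, 21.0, 28.0], 0.93), ([361.0, 173.0, 25.0, 29.0], 0.86), ([331.0, 227.0, 24.0, 22.0], 0.67), ([410.0, 231.0, 20.0, 28.0], 0.59)]
top agate_mid [([183.4, 257.4], 0.7)] [([182.0, 253.0, 21.0, 25.0], 0.81)]
top rack [([231.2, 253.5], 0.57)] [([224.0, 256.0, 128.0, 50.0], 0.57)]Traceback (most recent call last):
  File "<stdin>", line 5, in <module>
ValueError: it knows: agate_mid, malachite_mid, rack
```

View pics/top1.png

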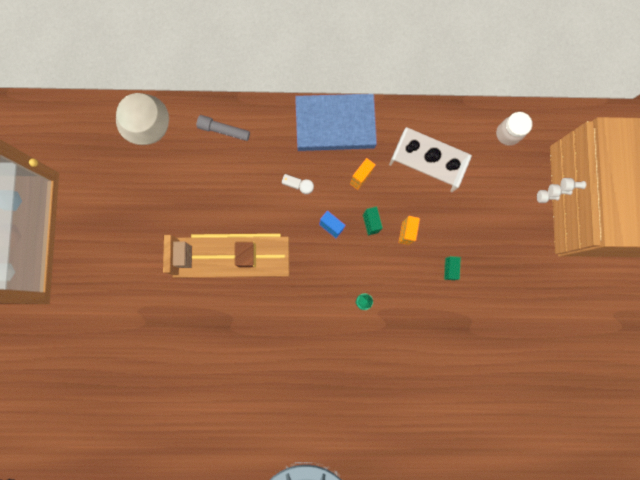

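The top view shows the rack at about (225,256) with its end wall on the left, the agate at (181,254) and the stop at (245,255). There are green pieces at (373,221), (452,268) and a round one at (364,302). Blue at (332,224) and orange at (363,174) and (410,230) are look-alikes.

Run:
```python
from h import *
n='side'
snap(n,n+'1.png'); print(env.get_calibration(n))
for k in('malachite_mid','agate_mid','rack'):
        print(n,k,[(np.round(r['point'],1).tolist(),round(r['p'],2)) for r in env.place_of(n,k)][:6],[(np.round(r['box'],0).tolist(),round(r['p'],2)) for r in env.boxes_of(n,k)][:6])
s=env.get_state();print(s['time'],s['position'],s['tool_rot'],s['wrist_force'])
im=cv2.imread('pics/top1.png'); cv2.imwrite('pics/c.png',np.hstack([cv2.resize(im[190:320,320:480],(640,520),interpolation=2)]))
# rough positions
for nm,uv,z in(('g1',(373,221),60),('g2',(452,268),40),('tower',(364,302),70),('agate',(181,254),87),('stop',(245,255),77)): print(nm,onz('top',uv,z).round(), proj(n,onz('top',uv,z)).round())
```

```text
{'fov_y': 56.03741956854104, 'cx': 322.1553097570944, 'cy': 233.9596084329326, 'R': array([[ 0.86143049, -0.50780516,  0.00845198],
       [-0.303947  , -0.52879935, -0.7924566 ],
       [ 0.40688295,  0.68007732, -0.60986974]]), 't': array([-498.8591216 ,  239.06232813,  620.54689259])}
side malachite_mid [([397.3, 286.1], 0.89), ([416.0, 324.6], 0.78)] [([420.0, 325.0, 45.0, 50.0], 0.94), ([360.0, 260.0, 19.0, 50.0], 0.87), ([439.0, 259.0, 31.0, 43.0], 0.67), ([398.0, 288.0, 31.0, 54.0], 0.57)]
side agate_mid [([247.5, 185.5], 0.77)] [([253.0, 184.0, 28.0, 36.0], 0.7)]
side rack [([271.9, 223.3], 0.85)] [([278.0, 211.0, 95.0, 103.0], 0.59)]
0.7 [155.4782474  553.58174082 255.71997382] [ 4.28758345e-01  3.11218331e+00 -4.28415806e-05] [ 0.01309731 -0.03158223  0.7530461 ]
g1 [ 633. -141.   60.] [[394. 278.]]
g2 [ 534. -317.   40.] [[415. 395.]]
tower [ 457. -120.   70.] [[293. 305.]]
agate [553. 267.  87.] [[249. 170.]]
stop [554. 134.  77.] [[277. 203.]]
```

View pics/side1.png

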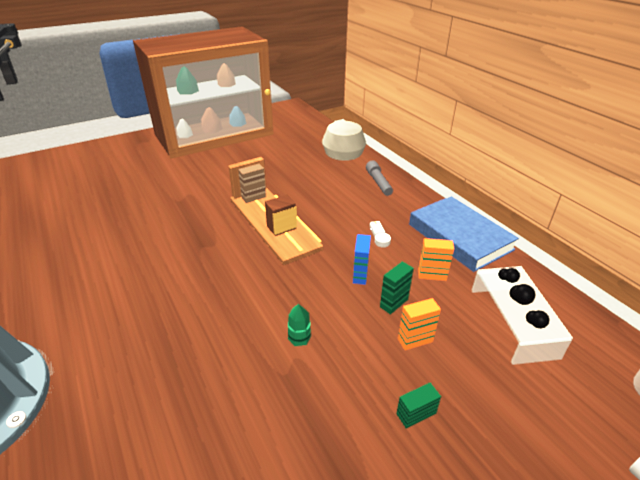

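View pics/c.png

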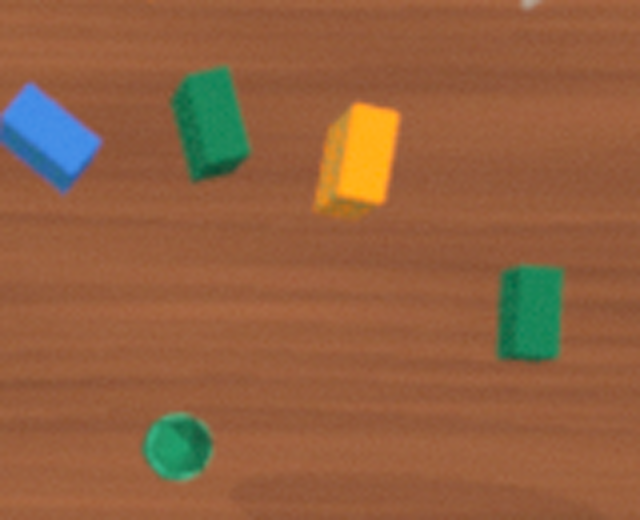

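The side view shows the tall green slab at (397,287), matching top (373,221). The squat one is at (418,405), top (452,268), and the tapering tower is at (299,325), top (364,302). Blue (361,259) and orange (436,259), (419,325) are excluded. The crop confirms the slab at top (373,221) is tall, since its side faces show. Next I'll fit the poses by silhouettes.

```bash
cat >> h.py <<'E'
from scipy.optimize import minimize
def box(x,y,yaw,c,s):
    c=np.array(c);s=np.array(s)/2; P=np.array([[i,j,k] for i in(-1,1) for j in(-1,1) for k in(-1,1)])*s+c
    C,S=np.cos(yaw),np.sin(yaw); return np.c_[x+C*P[:,0]-S*P[:,1],y+S*P[:,0]+C*P[:,1],P[:,2]]
def sil(n,boxes,k=4):
    m=np.zeros((480*k,640*k),np.uint8)
    for b in boxes: cv2.fillConvexPoly(m,cv2.convexHull((proj(n,b)*k+k/2).astype(np.int32)),255)
    return cv2.resize(m,(640,480),interpolation=cv2.INTER_AREA)/255.
def fit(masks,mk,x0,dc={},step=(8,8,.15)):
    def cost(p):
        return sum((np.abs(sil(n,mk(p))-M)*(1-dc.get(n,0))).sum()/M.sum() for n,M in masks.items())
    b=None
    for _ in range(3):
        s=np.vstack([x0]+[np.array(x0)+np.eye(len(x0))[i]*step[i] for i in range(len(x0))])
        r=minimize(cost,x0,method='Nelder-Mead',options=dict(initial_simplex=s,maxiter=150)); x0=r.x; step=[-q/2 for q in step]
    return r.x,r.fun
slabmk=lambda z0:(lambda p:[box(p[0],p[1],p[2],(0,0,z0+37.5),(50,24,75))])
E
python3 - <<'E'
from h import *
T=cv2.imread('pics/top1.png')[...,::-1];S=cv2.imread('pics/side1.png')[...,::-1]
def green(im,c,r=45):
    hsv=cv2.cvtColor(im.copy(),cv2.COLOR_RGB2HSV); m=(hsv[...,0]>60)&(hsv[...,0]<95)&(hsv[...,1]>110)
    k,l=cv2.connectedComponents(m.astype(np.uint8)); w=np.zeros_like(m); w[c[1]-r:c[1]+r,c[0]-r:c[0]+r]=1
    ids=np.bincount(l[w&m]); return (l==ids.argmax()).astype(float)
M={'top':green(T,(373,221),18),'side':green(S,(397,287),20)}
print({k:v.sum() for k,v in M.items()})
for y0 in(1.2,1.6,2.0): print('mal',*fit(M,slabmk(0),[633,-141,y0]))
M={}
for n in('top','side'):
    env.camera(n)
    M[n]=env.cut_out(n,'agate_mid')[0]['mask'].astype(float)
    R=env.cut_out(n,'rack')[0]['mask']; M['r'+n]=R.astype(float)
A={n:M[n] for n in('top','side')}
print('ag',*fit(A,slabmk(12),[550,262,0.]))
def rk(p): return [box(*p,(0,0,6),(90,260,12)),box(*p,(0,122.5,46),(80,15,92))]
RM={};dc={}
for n in('top','side'):
    RM[n]=M['r'+n]; dc[n]=sil(n,[box(552,262,0,(0,0,50),(60,34,85)),box(552,134,0,(0,0,45),(60,55,75))])
print('rack',*fit(RM,rk,[552,150,0.],dc))
p,_=fit(RM,rk,[552,150,0.],dc)
out=[]
for n,im,c in(('top',T,(225,255)),('side',S,(277,210))):
    o=im[...,::-1].copy()
    o=cv2.resize(o,None,fx=4,fy=4,interpolation=2)
    for b in rk(p): cv2.polylines(o,[cv2.convexHull((proj(n,b)*4+2).astype(np.int32))],1,(255,0,255),1)
    out.append(o[(c[1]-65)*4:(c[1]+65)*4,(c[0]-75)*4:(c[0]+75)*4][:,:,:])
cv2.imwrite('pics/r.png',cv2.resize(np.hstack(out),(800,347),interpolation=cv2.INTER_AREA))
E
```

```text
{'top': np.float64(363.0), 'side': np.float64(1120.0)}
mal [ 637.28631615 -141.73180542    0.91284561] 0.8381110378035511
mal [ 6.38542235e+02 -1.41630820e+02  3.15001178e-01] 0.2503441500567169
mal [ 639.11739909 -142.11486299    3.45882029] 0.2424253131004468
ag [5.57905400e+02 2.70904928e+02 3.83191263e-02] 0.19196959398896798
rack [5.61228808e+02 1.73449534e+02 2.84558219e-02] 0.11725540971790724Traceback (most recent call last):
  File "<stdin>", line 22, in <module>
  File "h.py", line 33, in fit
    r=minimize(cost,x0,method='Nelder-Mead',options=dict(initial_simplex=s,maxiter=150)); x0=r.x; step=[-q/2 for q in step]
    res = _minimize_neldermead(fun, x0, args, callback, bounds=bounds,
                               **options)
    fxr = func(xr)
    fx = function(np.copy(x), *(wrapper_args + args))
  File "h.py", line 29, in cost
    return sum((np.abs(sil(n,mk(p))-M)*(1-dc.get(n,0))).sum()/M.sum() for n,M in masks.items())
  File "h.py", line 29, in <genexpr>
    return sum((np.abs(sil(n,mk(p))-M)*(1-dc.get(n,0))).sum()/M.sum() for n,M in masks.items())
                       ~~~^^^^^^^^^
  File "h.py", line 25, in sil
    for b in boxes: cv2.fillConvexPoly(m,cv2.convexHull((proj(n,b)*k+k/2).astype(np.int32)),255)
                                                         ~~~~^^^^^
  File "h.py", line 9, in proj
    f,cx,cy,R,t=K(n); p=np.atleast_2d(X)@R.T+t
                ~^^^
  File "h.py", line 6, in K
    c=env.get_calibration(n); f=240/np.tan(np.radians(c['fov_y'])/2)
ValueError: time passes only in moves, steps and waits
```

```bash
python3 - <<'E'
from cell import env
import pickle
pickle.dump({n:env.get_calibration(n) for n in('top','side')},open('cal.pkl','wb'))
E
sed -i "s/c=env.get_calibration(n);/c=CAL[n];/; s/^from cell import env/from cell import env\nimport pickle; CAL=pickle.load(open('cal.pkl','rb'))/" h.py
cat > r.py <<'E'
from h import *
T=cv2.imread('pics/top1.png')[...,::-1];S=cv2.imread('pics/side1.png')[...,::-1]
def rk(p): return [box(*p,(0,0,6),(90,260,12)),box(*p,(0,122.5,46),(80,15,92))]
RM={};dc={};q=[558,172,.03]
for n in('top','side'):
    env.camera(n)
    RM[n]=env.cut_out(n,'rack')[0]['mask'].astype(float); dc[n]=sil(n,[box(*q,(0,95,50),(56,45,85)),box(*q,(0,-45,47),(60,70,75))])
p,c=fit(RM,rk,q,dc); print('rack',p,c)
for n in RM: print(n,fit({n:RM[n]},rk,q,dc))
Mm=[638.5,-141.8,.316]
out=[]
for n,im,c in(('top',T,(225,255)),('side',S,(277,210)),('top',T,(373,221)),('side',S,(397,287))):
    o=im[...,::-1].copy()
    o=cv2.resize(o,None,fx=4,fy=4,interpolation=2)
    for b in rk(p)+[box(*p,(0,75,49.5),(50,24,75)),box(*p,(0,-60+20,45),(50,40,64)),box(*Mm,(0,0,37.5),(50,24,75))]: cv2.polylines(o,[cv2.convexHull((proj(n,b)*4+2).astype(np.int32))],1,(255,0,255),1)
    out.append(o[(c[1]-60)*4:(c[1]+60)*4,(c[0]-75)*4:(c[0]+75)*4][:,:,:])
cv2.imwrite('pics/r.png',cv2.resize(np.vstack([np.hstack(out[:2]),np.hstack(out[2:])]),(750,600),interpolation=cv2.INTER_AREA))
E
python3 r.py
```

```text
rack [5.60330452e+02 1.73532344e+02 2.97087960e-02] 0.09543022359063155
top (array([5.58890961e+02, 1.73792624e+02, 2.36339219e-02]), np.float64(0.05158600779004219))
side (array([5.61184568e+02, 1.72730040e+02, 2.25356834e-02]), np.float64(0.034610209432683996))
```

View pics/r.png

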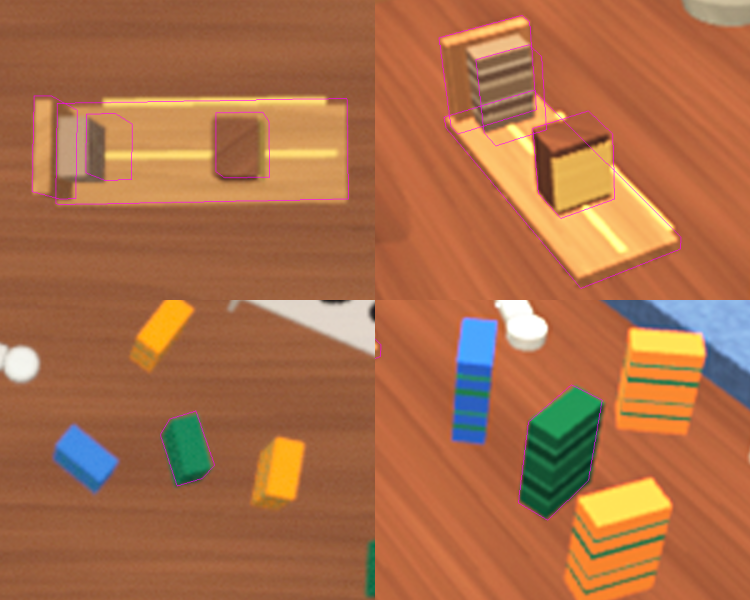

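The overlays match well. The rack is near (560,173) with yaw 0.025, the agate at about rack y 97, and the stop at about 0.024. The slab is at (638.7,-141.9) with yaw 0.316. I'll go above it.

Emit:
{"fn": "jog_arm", "kwargs": {"deltas": [[[34,-50,0],[0,0,2.5]],[[69,-99,0],[0,0,5]],[[103,-149,0],[0,0,7.5]],[[138,-199,0],[0,0,10]],[[172,-248,0],[0,0,12.5]],[[207,-298,0],[0,0,15]],[[241,-348,0],[0,0,17.5]],[[276,-397,0],[0,0,20]],[[310,-447,-10],[0,0,22.5]],[[345,-497,-30],[0,0,25]],[[379,-546,-50],[0,0,27.5]],[[414,-596,-70],[0,0,30]],[[448,-646,-90],[0,0,32]],[[470,-677,-100],[0,0,33]],[[483,-695.5,-105],[0,0,33.8]],[[483,-695.5,-105],[0,0,33.8]],[[483,-695.5,-105],[0,0,33.8]]], "fingers": 46}}

```text
time: 3.32
position: [638.0, -141.1, 150.7]
tool_rot: [0.495, -3.102, -0.001]
wrist_force: [-0.1, 0.7, 0.4]
width: 0.524
finger_force: 0.0
```

Run:
```python
from h import *
from scipy.spatial.transform import Rotation as Ro
s=env.get_state(); print(s['time'],s['position'],s['width']); R=Ro.from_rotvec(s['tool_rot']).as_matrix(); print(R.round(3), np.degrees(np.arctan2(R[1,1],R[0,1])))
o=snap('side','s2.png')[...,::-1].copy()
p=s['position']; o=cv2.resize(o,None,fx=4,fy=4)
for h in (0,17,117):
    P=[p+R[:,1]*w+R[:,2]*h for w in(-23,23)]; cv2.polylines(o,[(proj('side',np.array(P))*4+2).astype(np.int32)],0,(255,0,255),2)
cv2.imwrite('pics/s2c.png',cv2.resize(o[150*4:350*4,300*4:500*4],(600,600)))
```

```text
3.325 [ 638.03457967 -141.1140667   150.67827154] 0.5241228040997375
[[-0.95  -0.311 -0.001]
 [-0.311  0.95   0.001]
 [ 0.     0.001 -1.   ]] 108.11617750120737
```

View pics/s2c.png

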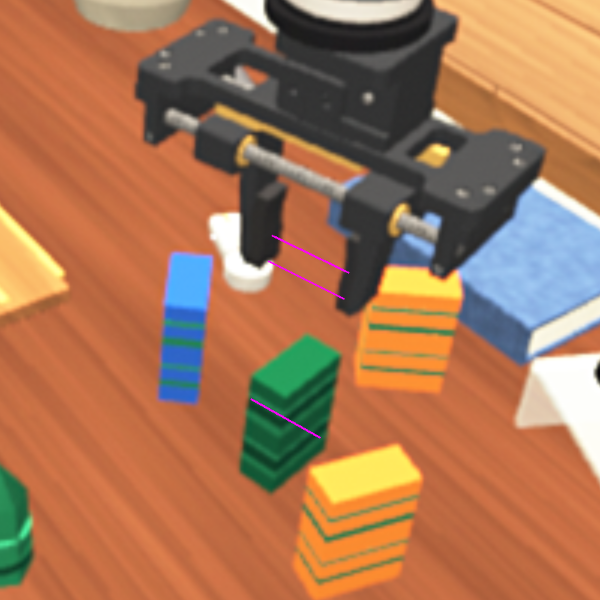

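The crop shows the open fingers straddling the tall green slab, clear of blue and orange. Now I'll descend and close.

Emit:
{"fn": "jog_arm", "kwargs": {"deltas": [[[0,0,-20],[0,0,0]],[[0,0,-42],[0,0,0]],[[0,0,-62],[0,0,0]],[[0,0,-78],[0,0,0]],[[0,0,-90],[0,0,0]],[[0,0,-98],[0,0,0]],[[0,0,-100.5],[0,0,0]],[[0,0,-100.5],[0,0,0]]]}}

```text
time: 4.38
position: [638.7, -142.0, 50.5]
tool_rot: [-0.494, 3.102, -0.0]
wrist_force: [-0.3, -0.1, 0.8]
width: 0.524
finger_force: 0.0
```

Emit:
{"fn": "jog_arm", "kwargs": {"deltas": [[[0,0,0],[0,0,0]],[[0,0,0],[0,0,0]],[[0,0,0],[0,0,0]],[[0,0,0],[0,0,0]],[[0,0,0],[0,0,0]],[[0,0,0],[0,0,0]]], "fingers": 10}}

```text
time: 5.12
position: [638.8, -142.0, 50.7]
tool_rot: [-0.494, 3.102, -0.001]
wrist_force: [-0.7, 0.6, 5.0]
width: 0.276
finger_force: 29.1
```

The grasp holds at 24 mm. Lift and carry it above the gap.

Emit:
{"fn": "jog_arm", "kwargs": {"deltas": [[[0,0,15],[0,0,0]],[[0,0,40],[0,0,0]],[[0,0,70],[0,0,0]],[[-4,15,92],[0,0,-1]],[[-11,48,100],[0,0,-3]],[[-20,88,100],[0,0,-5]],[[-30,130,100],[0,0,-7]],[[-40,175,100],[0,0,-9]],[[-50,220,100],[0,0,-11]],[[-60,262,100],[0,0,-13]],[[-68,300,100],[0,0,-15]],[[-75,328,100],[0,0,-16]],[[-79.5,345,100],[0,0,-16.7]],[[-79.5,349.5,100],[0,0,-16.7]],[[-79.5,349.5,100],[0,0,-16.7]],[[-79.5,349.5,100],[0,0,-16.7]]]}}

```text
time: 7.12
position: [559.2, 206.8, 150.2]
tool_rot: [0.037, -3.141, 0.0]
wrist_force: [-0.5, 0.6, -3.4]
width: 0.274
finger_force: 29.1
```

```bash
cat > g.py <<'E'
from h import *
import sys
from scipy.spatial.transform import Rotation as Ro
s=env.get_state(); print(s['time'],s['position'],s['width']); R=Ro.from_rotvec(s['tool_rot']).as_matrix(); print(np.degrees(np.arctan2(R[1,1],R[0,1])))
im=snap('side',sys.argv[1]); o=cv2.resize(im[...,::-1],None,fx=4,fy=4,interpolation=2)
q=(559.8,173.3,.025); p=s['position']
bs=[box(*q,(0,0,6),(90,260,12)),box(*q,(0,122.5,46),(80,15,92)),box(*q,(0,97.6,49.5),(50,24,75)),box(*q,(0,-36,45),(50,40,64)),box(p[0],p[1],np.arctan2(R[1,1],R[0,1])-np.pi/2,(0,0,p[2]-13),(50,24,75))]
for b in bs: cv2.polylines(o,[cv2.convexHull((proj('side',b)*4+2).astype(np.int32))],1,(255,0,255),1)
cv2.imwrite('pics/g_'+sys.argv[1],o[110*4:270*4,190*4:350*4])
E
python3 g.py s3.png
```

```text
7.125 [559.18592747 206.77384642 150.18992895] 0.2742624254471541
91.36671385942775
```

View pics/g_s3.png

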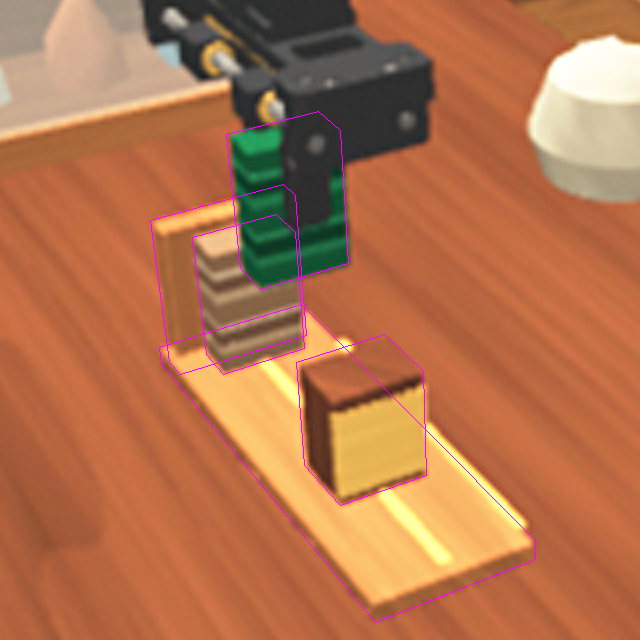

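Carried slab, agate and stop all coincide with the predicted outlines. I'll lower it now.

Emit:
{"fn": "jog_arm", "kwargs": {"deltas": [[[0,0,-15],[0,0,0]],[[0,0,-35],[0,0,0]],[[0,0,-52],[0,0,0]],[[0,0,-66],[0,0,0]],[[0,0,-76],[0,0,0]],[[0,0,-82],[0,0,0]],[[0,0,-85],[0,0,0]],[[0,0,-86.5],[0,0,0]],[[0,0,-87.5],[0,0,0]],[[0,0,-87.5],[0,0,0]],[[0,0,-87.5],[0,0,0]]]}}

```text
time: 8.55
position: [559.1, 207.6, 63.0]
tool_rot: [-0.039, 3.141, 0.0]
wrist_force: [1.4, 0.4, -3.2]
width: 0.275
finger_force: 29.1
```

Emit:
{"fn": "jog_arm", "kwargs": {"deltas": [[[0,0,-0.5],[0,0,0]],[[0,0,-1],[0,0,0]],[[0,0,-1],[0,0,0]]]}}

```text
time: 8.93
position: [559.2, 207.7, 62.7]
tool_rot: [-0.039, 3.141, -0.0]
wrist_force: [-4.0, -0.9, 5.2]
width: 0.274
finger_force: 29.2
```

It's in contact, so release and raise.

Emit:
{"fn": "jog_arm", "kwargs": {"deltas": [[[0,0,0.5],[0,0,0]],[[0,0,0.5],[0,0,0]],[[0,0,0.5],[0,0,0]],[[0,0,0.5],[0,0,0]],[[0,0,0.5],[0,0,0]],[[0,0,10],[0,0,0]],[[0,0,30],[0,0,0]],[[0,0,60],[0,0,0]],[[0,0,85],[0,0,0]],[[0,0,95],[0,0,0]],[[0,0,95],[0,0,0]]], "fingers": 42}}

```text
time: 10.3
position: [559.5, 207.7, 158.0]
tool_rot: [-0.039, 3.139, 0.0]
wrist_force: [0.2, -0.1, 0.3]
width: 0.476
finger_force: 0.0
```

Run:
```python
from h import *
im=snap('side','s4.png'); cv2.imwrite('pics/s4c.png',cv2.resize(im[110:270,190:350,::-1],(480,480),interpolation=2))
s=env.get_state(); print(s['time'],s['position'],s['width'])
```

```text
10.35 [558.85497344 207.60254328 156.80345845] 0.4808851380341094
```

View pics/s4c.png

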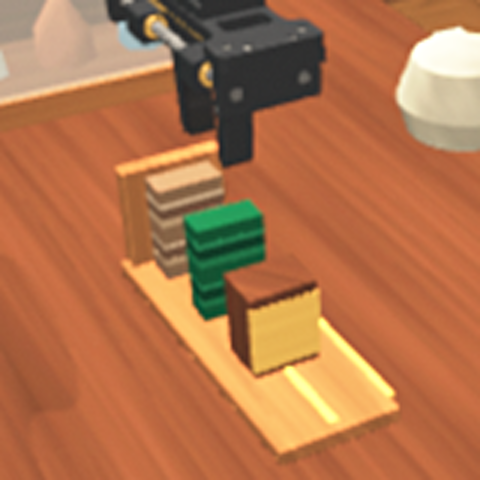

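The crop shows the malachite upright in the gap, square with the agate. Next I'll go behind the stop with the fingers closed.

Emit:
{"fn": "jog_arm", "kwargs": {"deltas": [[[0.5,-25,0],[0,0,0]],[[1,-55,0],[0,0,0]],[[2,-88,0],[0,0,0]],[[2.5,-117,0],[0,0,0]],[[3,-135,0],[0,0,0]],[[3,-138,-5],[0,0,0]],[[3,-138,-25],[0,0,0]],[[3,-138,-50],[0,0,0]],[[3,-138,-75],[0,0,0]],[[3,-138,-93],[0,0,0]],[[3,-138,-104],[0,0,0]],[[3,-138,-107],[0,0,0]],[[3,-138,-107],[0,0,0]]], "fingers": 0}}

```text
time: 11.98
position: [562.3, 69.7, 50.1]
tool_rot: [-0.039, 3.141, -0.0]
wrist_force: [0.1, 1.0, -0.2]
width: 0.0
finger_force: 0.0
```

Emit:
{"fn": "jog_arm", "kwargs": {"deltas": [[[-0.2,8,0],[0,0,0]],[[-0.4,16,0],[0,0,0]],[[-0.5,21,0],[0,0,0]],[[-0.6,25,0],[0,0,0]],[[-0.7,29,0],[0,0,0]],[[-0.8,33,0],[0,0,0]],[[-0.9,37,0],[0,0,0]],[[-1,41,0],[0,0,0]],[[-1.1,45,0],[0,0,0]],[[-1.2,49,0],[0,0,0]],[[-1.3,53,0],[0,0,0]],[[-1.4,57,0],[0,0,0]],[[-1.5,61,0],[0,0,0]],[[-1.6,65,0],[0,0,0]],[[-1.7,69,0],[0,0,0]],[[-1.8,73,0],[0,0,0]],[[-1.9,77,0],[0,0,0]],[[-2,81,0],[0,0,0]],[[-2.1,85,0],[0,0,0]],[[-2.2,89,0],[0,0,0]]]}}

```text
time: 14.48
position: [559.9, 158.8, 49.7]
tool_rot: [-0.039, 3.141, -0.0]
wrist_force: [2.5, -4.3, -0.5]
width: -0.001
finger_force: 2.3
```

Emit:
{"fn": "jog_arm", "kwargs": {"deltas": [[[0,2,0],[0,0,0]],[[-0.1,4,0],[0,0,0]],[[-0.1,6,0],[0,0,0]],[[-0.2,8,0],[0,0,0]],[[-0.2,10,0],[0,0,0]],[[-0.3,12,0],[0,0,0]],[[-0.3,14,0],[0,0,0]],[[-0.4,16,0],[0,0,0]],[[-0.4,18,0],[0,0,0]]]}}

```text
time: 15.6
position: [559.5, 176.7, 49.8]
tool_rot: [-0.039, 3.141, -0.0]
wrist_force: [3.5, -4.5, 0.2]
width: 0.006
finger_force: 2.2
```

Run:
```python
from h import *
im=snap('side','s5.png'); cv2.imwrite('pics/s5c.png',cv2.resize(im[110:270,190:350,::-1],(640,640)[:1]*2,interpolation=2)[:600])
```

```text
(no output)
```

View pics/s5c.png

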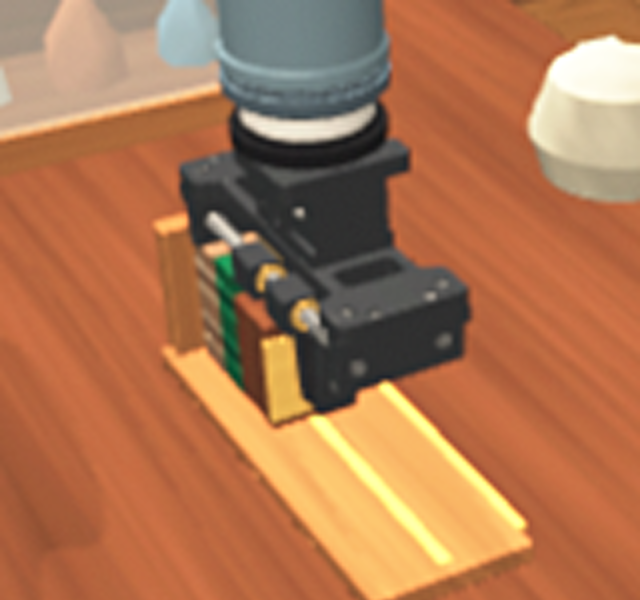

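The crop shows the agate, malachite and stop in contact, with a few mm still to go to the wall. I'll continue in small steps.

Emit:
{"fn": "jog_arm", "kwargs": {"deltas": [[[0,1,0],[0,0,0]],[[0,2,0],[0,0,0]],[[-0.1,3,0],[0,0,0]],[[-0.1,4,0],[0,0,0]],[[-0.1,4,0],[0,0,0]]]}}

```text
time: 16.27
position: [559.4, 180.1, 49.8]
tool_rot: [-0.039, 3.141, -0.001]
wrist_force: [2.1, -6.0, -0.8]
width: 0.002
finger_force: 3.2
```

Emit:
{"fn": "jog_arm", "kwargs": {"deltas": [[[0,0.7,0],[0,0,0]],[[0,1.4,0],[0,0,0]],[[0,2,0],[0,0,0]],[[0,2,0],[0,0,0]]]}}

```text
time: 16.77
position: [559.3, 182.1, 49.8]
tool_rot: [0.039, -3.141, 0.001]
wrist_force: [2.2, -6.1, 1.5]
width: 0.008
finger_force: 3.4
```

Emit:
{"fn": "jog_arm", "kwargs": {"deltas": [[[0,0.7,0],[0,0,0]],[[0,1.4,0],[0,0,0]],[[0,1.4,0],[0,0,0]]]}}

```text
time: 17.15
position: [559.3, 182.4, 49.8]
tool_rot: [0.039, -3.141, 0.004]
wrist_force: [1.7, -12.0, 1.2]
width: 0.004
finger_force: 5.9
```

Emit:
{"fn": "jog_arm", "kwargs": {"deltas": [[[0,0.7,0],[0,0,0]],[[0,1.4,0],[0,0,0]],[[0,1.4,0],[0,0,0]]]}}

```text
time: 17.52
position: [559.4, 182.5, 49.8]
tool_rot: [0.039, -3.14, 0.007]
wrist_force: [1.4, -18.2, 2.6]
width: 0.006
finger_force: 9.1
```

It's solid: force rises with no travel, at the predicted position. Back off and look.

Emit:
{"fn": "jog_arm", "kwargs": {"deltas": [[[0,-2,0],[0,0,0]],[[0,-5,0],[0,0,0]],[[0,-12,0],[0,0,0]],[[1,-40,0],[0,0,0]],[[1,-80,0],[0,0,0]],[[1,-110,10],[0,0,0]],[[1,-120,50],[0,0,0]],[[1,-120,100],[0,0,0]],[[1,-150,140],[0,0,0]],[[1,-200,150],[0,0,0]],[[1,-220,150],[0,0,0]],[[1,-220,150],[0,0,0]]]}}

```text
time: 19.02
position: [559.7, -35.1, 198.9]
tool_rot: [0.035, -3.14, -0.002]
wrist_force: [0.1, 0.5, -0.9]
width: 0.006
finger_force: 0.0
```

Run:
```python
from h import *
a=snap('side','s6.png')[130:250,200:320,::-1]; b=snap('top','t6.png')[200:320,150:270,::-1]
cv2.imwrite('pics/fin.png',cv2.resize(np.hstack([a,b]),(800,400),interpolation=2))
```

```text
(no output)
```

View pics/fin.png

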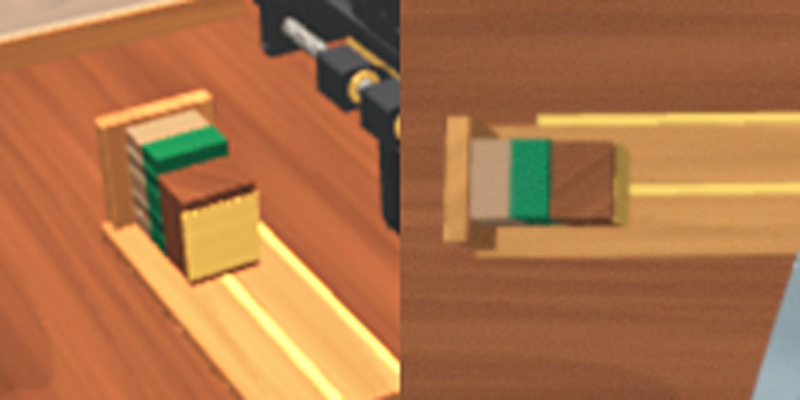

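Both views show the agate, malachite and stop packed square against the wall, with the arm clear.

```bash
python3 -c "
from cell import env
print(env.close_job())"
```

```text
the job is handed in; nothing more can be done
None
```

The malachite slab stands next to the agate, and the end stop has packed both snug, upright and square against the end wall; the arm was clear and the job was handed in at about 19 s.

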